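# Push the budgie's seed drawer home past its spring catch

## Task

The blue seed drawer of the budgie cage is kept out by a red spring catch. With the fingertips, press the catch's long red bar down and, keeping it down, push the drawer by its yellow tab past the red stop post until the drawer is fully home in the cage, then let go so that the catch springs up behind the tab. Only press and push: do not lift the drawer, and leave the jar, the green chew ring, the spoon and the little ladder where they are.

Things in the scene. Friction and masses are not known exactly. Their poses are not given: they have to be found in the camera images.
- cage: Fixed wire budgie cage, 260 x 280 mm, 320 mm tall; outside its wall the white dock the drawer slides in. Yaw varies. Origin on the table, below the red bar's centre line, level in y with the stop post's middle. Own z up, +y = the way the drawer slides home, x across. In this frame the cage fills x -135..125, y 150..430 mm. The dock's two 14 mm high rails have lips that keep the drawer from lifting (2 mm play).
- press_bar (a point): On top of the red spring catch and moving with it: point on the bar's centre line, cage frame x 0, y 0, z 26 mm when up. The flat press bar spans x -18..18, y -125..12 mm; press it anywhere. It goes straight down 12 mm against a spring (2 N to start, 5 N fully down) and comes up by itself. Its +x side is open. A fingertip can slide along the pressed bar while its side pushes the tab.
- stop_post (a point): Centre of the top of the red stop post, one piece with the bar, on its -x side: spans cage frame x -30..-18, y -10..10 mm; top 38 mm above the table when up, 26 mm fully down. It stands in the way of the tab until pressed down.
- catch (a joint): How far the red catch is pressed down, m: 0 up, 0.012 fully down. The tab can pass over the post from about 0.008 on; press to about 0.010 or more.
- drawer: Loose open blue seed drawer in the dock, 70 mm wide at its foot, 56 mm over the walls, 220 mm long in y, 44 mm high, 140 to 280 g. Origin at the centre of its underside, 4 mm above the table; axes as the cage, on the line x = -71 mm of its frame. Fully home its origin is at y = 106 to 111 mm in the cage frame: at 111 it meets a back stop, at 105 the raised post keeps it in.
- tab (a point): Middle of the pushing face (-y face) of the drawer's yellow tab, above the red bar; axes as the drawer. The tab reaches over post and bar: 61 mm wide in x (43 mm to the drawer's side of this point, 18 mm beyond), 14 mm thick (towards +y), 30 to 52 mm above the table. At the start its far face is 15 to 45 mm short of the post; fully home this point is at y = 11 to 16 mm in the cage frame.
- jar: Bystander: closed glass jar, 64 mm diameter, 85 mm tall, standing; origin at the centre of its underside. It stands about 150 mm to the +x side of the bar.
- chew_ring: Bystander: green chew ring lying flat, 58 mm outside diameter, 12 mm high; origin at the centre of its underside. It and the jar may swap places.
- spoon: Bystander: steel spoon, 150 mm long, lying flat across the dock's outer (-y) end, about 40 mm off it; origin near its middle, own x along it.
- ladder: Bystander: small wooden bird ladder lying flat, 170 x 70 mm, 10 mm high, beyond the spoon; origin at the centre of its underside.

How it is judged:
On the way, in this order (a step that is already met when the one before it is completed fails the run):
1. the catch is pressed down while the tab is still short of the stop post (value of joint catch above 0.0075 m and y of tab in the frame of cage below -0.019 m), for 0.1 s.
2. the tab slides over the lowered post (value of joint catch above 0.005 m and y of tab in the frame of cage between -0.014 and 0.009 m), for 0.02 s.
At the end, for the whole second after the job is handed in: The tab's pushing face is past the stop post (more than 9 mm beyond the post's middle, in the cage frame), the catch is up again (within 2 mm) behind it, and the drawer lies level and at rest in its dock (y of tab in the frame of cage above 0.009 m and value of joint catch below 0.002 m and linear speed of drawer below 0.01 m/s and angle between drawer's own z axis and vertical below 0.05 rad and horizontal distance between drawer and press_bar below 0.145 m); the robot touches nothing.
It fails at once if the drawer is lifted (by more than 6 mm) or tipped (height (world z) of drawer above 0.01 m or height (world z) of tab above 0.049 m or angle between drawer's own z axis and vertical above 0.12 rad).
It fails at once if a bystander is moved by more than 20 mm, or the jar tipped (distance of any of jar, chew_ring, spoon, ladder from where it was at the start of the episode above 0.02 m or angle between jar's own z axis and vertical above 0.3 rad).
It also fails if it takes over 35 s, if anything falls off the work surface, if the arm or the gripper's body presses on something with over 40 N, if the wrist force passes 120 N, or if a joint passes its speed limit or range.

## Robot

A 6-joint arm with a two-finger parallel gripper is mounted at the origin on the work surface. World frame = base frame: x ahead of the robot, y to its left, z up, the work surface at z = 0. Lengths are in m, angles in rad, forces in N, time in s.
With the tool pointing down it reaches from about 0.35 to 0.775 m from the base axis. Payload 5.5 kg.
Tool frame: the origin (TCP) lies midway between the tips of the shut fingers; the grasp point (between the pads) lies 19 mm behind it; z points along the fingers, y is the line along which they close (so a half turn about z gives the same grasp; the last joint's range is limited). The gripper opens to 85 mm and grips with 20 to 120 N. Pads are 22 mm wide; open, the fingers measure 114 mm over their backs; the gripper's body (76 mm by 85 mm) begins 54 mm behind the grasp point. The pads swing forward as they close: fully open they stand 13 mm farther back than shut.
Start: joints at [1.178, 0.313, 0.046, 1.304, 0, 1.431], TCP at [0.144, 0.557, 0.231] pointing down, gripper open.
Joint ranges: [-2.76, 2.76], [-0.86, 1.69], [-1.03, 1.26], [-2.2, 2.34], [-1.47, 1.5], [-3.14, 3.14]. Speed limits (rad/s): [2.57, 2.57, 3.14, 3.14, 3.14, 3.14].

## Interface

Orientations are given as a unit quaternion [w, x, y, z].
In Python, from workcell import env gives the robot as it stands. The module is installed in compiled form; this text tells all that it offers.
- The arm moves only by the tool servo_tool, never from a script. Its argument "increments" is a list of rows, each an object of numbers: "grip": the closure, from 0 (fully open) to 1 (shut); "x", "y", "z": the shift along the tool's x, y, z in mm; "roll": the turn about the tool's z in degrees. In form: [{"grip": .., "x": .., "y": .., "z": .., "roll": ..}, ...]. A call has 1 to 5 rows; each row shifts and turns the commanded pose from where the row before left it, along the tool's axes as they then stand; what a row does not reach is not made up. A row lasts 1/12 s, in which the tool goes at most 41.7 mm and 7.16 degrees, less where a joint would pass 70% of its speed; a pose out of reach is approached as far as the arm can. A call is refused whole if a number of a shift passes 41.7 or a number of a turn 7.16, either way. A call with a gripper value outside its range is refused whole. The fingers move at their own pace and stop on an object; "grip_force" is the grip in N (left out, the last holds). Time passes only in rows, so rows that do not move let the fingers close. It gives the time, the measured TCP pose, the force, the opening and the grip force at its end, in the units of the state.
- env.get_state(): the state, without advancing time (a new reading comes with each control period).
- env.read_camera(name): name is "scene" or "top" or "wrist"; returns the picture (420x560x3 uint8, red, green, blue); there is no depth.
- env.get_calibration(name): a dict with "vertical_fov" (degrees; the focal length in pixels is half the picture's height over the tangent of half this angle, whatever the lens; pixels are square), "cx", "cy" (the principal point, pixels), "rvec" (rotation vector, rad) and "tvec" (3), from world to camera coordinates, as OpenCV has them; the wrist camera has in their place "tool_from_camera" (4x4, takes a point from camera to tool coordinates, whose origin is the TCP and whose axes are the flange's). Camera axes: x right, y down, z forward; pixel columns grow to the right and rows downward; lengths in m; the calibration is good to about 2 mm. A picture is of the moment at which its call begins: read the wrist's pose just before it. get_calibration takes no time and is no camera call.
- env.hand_in(): hands the job in; it is judged then, once.
The state is a dict: "clock": time; "joint_pos": joint angles; "qvel": joint speeds; "tau": joint torques, N m; "tcp_pos": TCP position; "orientation": TCP orientation; "wrist_force": force on the tool from outside, world axes, zero at the start; "ft_torque": the same for the moment, N m; "finger_gap": finger opening in m; "grip_force": force on a finger pad.
Only numpy, scipy, OpenCV 4.12 (cv2) and the standard library are available. Lean on these libraries where they do the work, as an engineer would, in place of code of your own. Each camera call takes 0.05 s, during which the arm holds its last target. There are 200 camera calls.

## Working session

There is one attempt and no reset: what is moved stays moved. The work goes in short steps, Python scripts to look and compute and a tool call to move; the robot and the scene stay as the last step left them, time stands still between calls to the robot, and variables do not carry over. Pictures are saved under pics/ and viewed, at most 10 in all, crops included, and the job is handed in when it is done.

Besides the shell and the picture viewer there is one more tool, called after "Request:" by a JSON object that holds its "fn" and its "kwargs". servo_tool: Moves the arm, as the interface text tells. Its arguments: {"type":"object","properties":{"increments":{"type":"array"},"grip_force":{"type":"number"}},"required":["increments"]}

```bash
mkdir -p pics; cat > h.py <<'E'
import numpy as np, cv2
from workcell import env
def cam(name):
    c=env.get_calibration(name); f=210/np.tan(np.radians(c["vertical_fov"])/2)
    K=np.array([[f,0,c["cx"]],[0,f,c["cy"]],[0,0,1]])
    if "rvec" in c:
        R=cv2.Rodrigues(np.array(c["rvec"],float))[0]; t=np.array(c["tvec"],float)
    else:
        s=env.get_state(); w,x,y,z=s["orientation"]
        from scipy.spatial.transform import Rotation as Ro
        T=np.eye(4);T[:3,:3]=Ro.from_quat([x,y,z,w]).as_matrix();T[:3,3]=s["tcp_pos"]
        W=np.linalg.inv(T@np.array(c["tool_from_camera"])); R,t=W[:3,:3],W[:3,3]
    return K,R,t
def ray(C,uv,z):
    K,R,t=C; d=R.T@np.linalg.inv(K)@np.array([uv[0],uv[1],1.]); o=-R.T@t
    return o+d*(z-o[2])/d[2]
def proj(C,P):
    K,R,t=C; q=(K@(R@np.atleast_2d(P).T+t[:,None])).T; return q[:,:2]/q[:,2:]
E
python3 - <<'E'
from h import *
s=env.get_state(); print({k:np.round(v,3) for k,v in s.items()})
ims=[]
for n in ("top","scene"):
    im=env.read_camera(n); cv2.imwrite(f"pics/{n}0.png",im[:,:,::-1])
    c=env.get_calibration(n); print(n,c)
E
```

```text
{'clock': np.float64(0.0), 'joint_pos': array([1.178, 0.314, 0.045, 1.304, 0.   , 1.431]), 'qvel': array([-0.   ,  0.   , -0.001, -0.001,  0.001,  0.001]), 'tau': array([ 0.0000e+00, -4.8063e+01,  2.9853e+01,  2.0000e-02, -0.0000e+00,
       -0.0000e+00]), 'tcp_pos': array([0.144, 0.556, 0.23 ]), 'orientation': array([-0.   ,  0.126,  0.992, -0.001]), 'wrist_force': array([ 0.654,  0.61 , -0.488]), 'ft_torque': array([-0.03 , -0.019, -0.01 ]), 'grip_force': np.float64(0.0), 'finger_gap': np.float64(0.085)}
top {'vertical_fov': 53.59399283620845, 'cx': 280.3006003251426, 'cy': 212.1425487956117, 'rvec': array([ 2.15792787, -2.16956105,  0.05528502]), 'tvec': array([-0.15000901,  0.59799701,  0.67083645])}
scene {'vertical_fov': 51.0624338372624, 'cx': 280.18563211910185, 'cy': 205.24872597119014, 'rvec': array([ 2.24597499,  1.18079457, -0.38650815]), 'tvec': array([-0.20056747, -0.43114685,  1.05279169])}
```

View pics/top0.png

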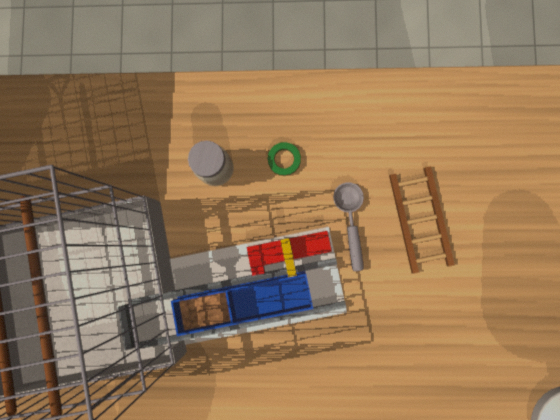

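View pics/scene0.png

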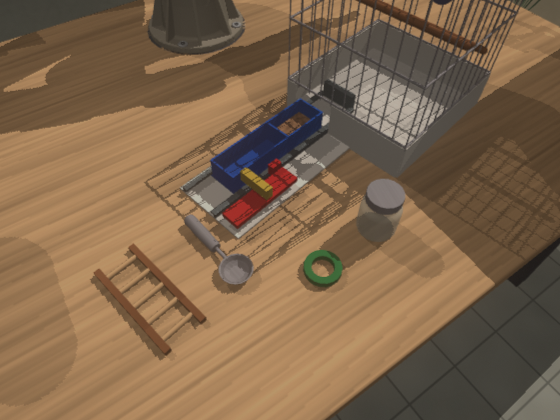

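The top view shows the red bar at columns 247–332, the yellow tab near (288,257), the cage to the left and the spoon near (350,230). The scene view agrees: jar and ring stand on the bar's open side.

```bash
python3 - <<'E'
from h import *
for n in ("top","scene"):
    C=cam(n); im=cv2.imread(f"pics/{n}0.png"); h=cv2.cvtColor(im,cv2.COLOR_BGR2HSV)
    print(n,"cam at",np.round(-C[1].T@C[2],3))
    H,S,V=[h[:,:,i].astype(int) for i in range(3)]
    red=((H<6)|(H>174))&(S>190)&(V>90); yel=(H>20)&(H<33)&(S>180)&(V>100); blue=(H>105)&(H<130)&(S>150)&(V>50)
    for nm,m,z in (("red",red,.026),("yel",yel,.052),("blue",blue,.048)):
        m=m.astype(np.uint8)
        k,l,st,ce=cv2.connectedComponentsWithStats(m)
        big=[i for i in range(1,k) if st[i,4]>40]
        p=np.argwhere(np.isin(l,big))[:,::-1].astype(np.float32)
        r=cv2.minAreaRect(p); b=cv2.boxPoints(r)
        W=np.array([ray(C,q,z)[:2] for q in b])
        print(nm,[(st[i,4],np.round(ce[i])) for i in big],"\n px",np.round(b,1).tolist(),"\n W",np.round(W,4).tolist(),"ctr",np.round(W.mean(0),4))
        e=W[1]-W[0],W[2]-W[1]; e=max(e,key=np.linalg.norm); print("  sides",np.round([np.linalg.norm(W[1]-W[0]),np.linalg.norm(W[2]-W[1])],4),"long axis deg",np.degrees(np.arctan2(e[1],e[0])).round(2))
C=cam("top")
print(proj(C,[[.144,.556,.23]]),proj(cam("scene"),[[.144,.556,.23]]))
im=cv2.imread("pics/top0.png")[200:350,150:380]; cv2.imwrite("pics/topc.png",cv2.resize(im,None,fx=3.4,fy=3.4,interpolation=cv2.INTER_CUBIC))
E
```

```text
top cam at [ 0.54  -0.175  0.713]
red [(np.int32(746), array([310., 245.])), (np.int32(756), array([264., 255.]))] 
 px [[246.5, 247.3000030517578], [326.1000061035156, 230.0], [332.1000061035156, 257.79998779296875], [252.60000610351562, 275.0]] 
 W [[0.539, -0.0973], [0.5668, -0.2287], [0.5214, -0.2379], [0.4936, -0.1074]] ctr [ 0.5302 -0.1678]
  sides [0.1342 0.0464] long axis deg -78.03
yel [(np.int32(302), array([288., 257.]))] 
 px [[280.70001220703125, 239.39999389648438], [288.70001220703125, 237.89999389648438], [295.70001220703125, 274.29998779296875], [287.6000061035156, 275.79998779296875]] 
 W [[0.5513, -0.1546], [0.5537, -0.1674], [0.4964, -0.178], [0.494, -0.1653]] ctr [ 0.5238 -0.1663]
  sides [0.013  0.0583] long axis deg -169.53
blue [(np.int32(3011), array([261., 299.]))] 
 px [[169.6999969482422, 298.0], [304.8999938964844, 271.29998779296875], [312.29998779296875, 308.70001220703125], [177.10000610351562, 335.3999938964844]] 
 W [[0.4592, 0.0227], [0.5008, -0.1927], [0.4424, -0.2038], [0.4008, 0.0098]] ctr [ 0.4508 -0.091 ]
  sides [0.2194 0.0595] long axis deg -
[... 350 characters left out ...]
[ 0.5317 -0.1374]
  sides [0.0304 0.0344] long axis deg -2.15
yel [] 
 px [[0.0, 0.0], [0.0, 0.0], [0.0, 0.0], [0.0, 0.0]] 
 W [[-0.2644, -0.3609], [-0.2644, -0.3609], [-0.2644, -0.3609], [-0.2644, -0.3609]] ctr [-0.2644 -0.3609]
  sides [0. 0.] long axis deg 0.0
blue [(np.int32(133), array([247., 157.])), (np.int32(83), array([233., 170.]))] 
 px [[225.0, 169.1999969482422], [253.8000030517578, 148.60000610351562], [260.0, 157.3000030517578], [231.1999969482422, 177.89999389648438]] 
 W [[0.4766, -0.1951], [0.4639, -0.1315], [0.4865, -0.1338], [0.4983, -0.1963]] ctr [ 0.4813 -0.1642]
  sides [0.0649 0.0228] long axis deg 101.37
[[-349.41544606  599.67566047]] [[ 431.00991385 -116.14743709]]
```

View pics/topc.png

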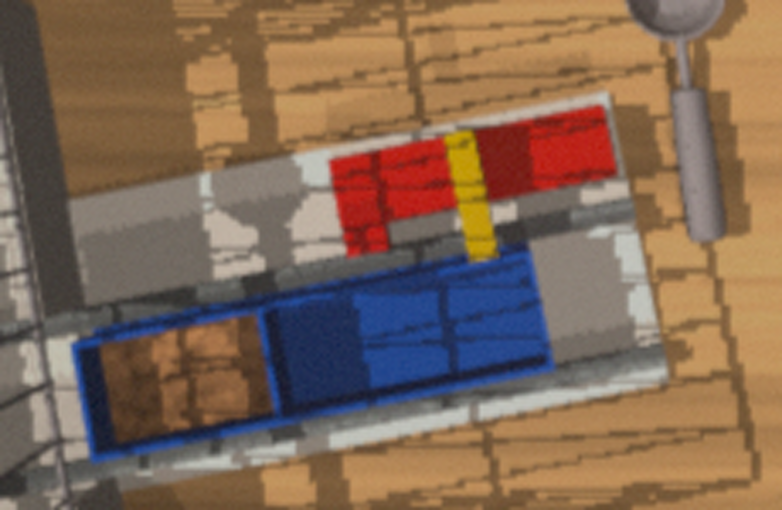

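The crop shows the bar's +x edge running from (330,160) to (605,105), its outer end from (605,105) to (617,174), the post near (368,235) and the tab at (445–497, 132–260). The drawer and tab are short of the post, as expected. Next I work out the cage frame and raise the arm.

```bash
python3 - <<'E'
from h import *
C=cam("top"); f=lambda u,v,z: ray(C,(150+(u+.5)/3.4-.5,200+(v+.5)/3.4-.5),z)[:2]
A,B,D=f(604,105,.026),f(617,175,.026),f(330,160,.026)   # (18,-125),(-18,-125),(18,12)
P1,P2=f(348,256,.038),f(388,250,.038)  # post -x side: (-30,12?),( -30,-10)
src=np.array([[18,-125],[-18,-125],[18,12]])/1e3; dst=np.array([A,B,D])
s0,d0=src.mean(0),dst.mean(0); Hm=(src-s0).T@(dst-d0); U,S,Vt=np.linalg.svd(Hm); R=Vt.T@np.diag([1,np.linalg.det(Vt.T@U.T)])@U.T
t=d0-R@s0; yaw=np.degrees(np.arctan2(R[1,0],R[0,0])); print("origin",t.round(4),"yaw",yaw.round(2),"res mm",((src@R.T+t-dst)*1e3).round(1).tolist())
print("lens",np.linalg.norm(A-B),np.linalg.norm(A-D))
inv=lambda w:(R.T@(w-t)*1e3).round(1)
print("post",inv(P1),inv(P2))
for q in ((445,133),(471,131),(497,257),(470,262)): print("tab corner",inv(f(*q,.052)))
for q in ((72,342),(530,250),(552,368),(95,458)): print("drawer corner",inv(f(*q,.048)))
print(env.get_calibration("wrist"))
E
```

```text
origin [ 0.5247 -0.1116] yaw 11.25 res mm [[0.8, -0.0], [-0.8, -1.3], [0.0, 1.3]]
lens 0.034266598798298555 0.13553962522698607
post [-28.8   9.7] [-29.8  -9.4]
tab corner [ 18.7 -47.3]
tab corner [ 17.2 -59.4]
tab corner [-42.2 -59.5]
tab corner [-42.  -46.8]
drawer corner [-42.  143.3]
drawer corner [-42.3 -75.2]
drawer corner [-97.3 -74.1]
drawer corner [-96.4 142.1]
{'vertical_fov': 70.67501569178012, 'cx': 278.9486732703142, 'cy': 204.40856402809837, 'tool_from_camera': array([[-5.55701745e-04, -9.45948015e-01, -3.24317815e-01,
         8.42731125e-02],
       [ 9.99998261e-01, -1.10305353e-03,  1.50386594e-03,
         2.75163196e-04],
       [-1.78031891e-03, -3.24316415e-01,  9.45946982e-01,
        -1.42900792e-01],
       [ 0.00000000e+00,  0.00000000e+00,  0.00000000e+00,
         1.00000000e+00]])}
```

Request:
{"fn": "servo_tool", "kwargs": {"increments": [{"grip": 1, "x": 0, "y": 0, "z": -40, "roll": -6.4}, {"grip": 1, "x": 0, "y": 0, "z": -40, "roll": -6.4}, {"grip": 1, "x": 0, "y": 0, "z": -40, "roll": -6.4}, {"grip": 1, "x": 0, "y": 0, "z": -40, "roll": -6.4}, {"grip": 1, "x": 0, "y": 0, "z": -40, "roll": 0}], "grip_force": 40}}

```text
clock: 0.52
tcp_pos: [0.1435, 0.5561, 0.433]
orientation: [-0.0, -0.099, 0.995, -0.0]
wrist_force: [0.5, 2.1, 1.2]
finger_gap: 0.0256
grip_force: 0.0
```

Request:
{"fn": "servo_tool", "kwargs": {"increments": [{"grip": 1, "x": -12, "y": -39, "z": 0, "roll": 0}, {"grip": 1, "x": -12, "y": -39, "z": 0, "roll": 0}, {"grip": 1, "x": -12, "y": -39, "z": 0, "roll": 0}, {"grip": 1, "x": -12, "y": -39, "z": 0, "roll": 0}, {"grip": 1, "x": -12, "y": -39, "z": 0, "roll": 0}]}}

```text
clock: 0.93
tcp_pos: [0.2407, 0.3754, 0.4309]
orientation: [-0.0, -0.097, 0.995, -0.0]
wrist_force: [1.6, 0.3, 0.3]
finger_gap: 0.0002
grip_force: 0.0
```

Request:
{"fn": "servo_tool", "kwargs": {"increments": [{"grip": 1, "x": -12, "y": -39, "z": 0, "roll": 0}, {"grip": 1, "x": -12, "y": -39, "z": 0, "roll": 0}, {"grip": 1, "x": -12, "y": -39, "z": 0, "roll": 0}, {"grip": 1, "x": -12, "y": -39, "z": 0, "roll": 0}, {"grip": 1, "x": -12, "y": -39, "z": 0, "roll": 0}]}}

```text
clock: 1.35
tcp_pos: [0.3369, 0.1953, 0.4312]
orientation: [0.0, -0.097, 0.995, 0.0]
wrist_force: [1.6, 1.4, 0.1]
finger_gap: -0.0
grip_force: 0.0
```

Request:
{"fn": "servo_tool", "kwargs": {"increments": [{"grip": 1, "x": -12, "y": -39, "z": 0, "roll": 0}, {"grip": 1, "x": -12, "y": -39, "z": 0, "roll": 0}, {"grip": 1, "x": -12, "y": -39, "z": 0, "roll": 0}, {"grip": 1, "x": -12, "y": -39, "z": 0, "roll": 0}, {"grip": 1, "x": -12, "y": -39, "z": 0, "roll": 0}]}}

```text
clock: 1.77
tcp_pos: [0.4335, 0.0154, 0.4312]
orientation: [-0.0, -0.097, 0.995, 0.0]
wrist_force: [1.2, 0.6, -0.3]
finger_gap: -0.0002
grip_force: 0.0
```

Request:
{"fn": "servo_tool", "kwargs": {"increments": [{"grip": 1, "x": -12, "y": -39, "z": 0, "roll": 0}, {"grip": 1, "x": -12, "y": -39, "z": 0, "roll": 0}, {"grip": 1, "x": -12, "y": -39, "z": 0, "roll": 0}, {"grip": 1, "x": -12, "y": -39, "z": 0, "roll": 0}, {"grip": 1, "x": -12, "y": -39, "z": 0, "roll": 0}]}}

```text
clock: 2.18
tcp_pos: [0.5301, -0.1644, 0.4309]
orientation: [-0.0, -0.097, 0.995, 0.0]
wrist_force: [1.0, -0.4, 0.8]
finger_gap: -0.0001
grip_force: 0.0
```

Request:
{"fn": "servo_tool", "kwargs": {"increments": [{"grip": 1, "x": -9, "y": -35, "z": 0, "roll": 0}, {"grip": 1, "x": 0, "y": 0, "z": 40, "roll": 0}, {"grip": 1, "x": 0, "y": 0, "z": 40, "roll": 0}, {"grip": 1, "x": 0, "y": 0, "z": 40, "roll": 0}, {"grip": 1, "x": 0, "y": 0, "z": 40, "roll": 0}]}}

```text
clock: 2.6
tcp_pos: [0.5452, -0.1954, 0.2688]
orientation: [-0.0, -0.096, 0.995, 0.0]
wrist_force: [-0.5, -0.6, 0.4]
finger_gap: 0.0
grip_force: 0.0
```

Request:
{"fn": "servo_tool", "kwargs": {"increments": [{"grip": 1, "x": 0, "y": 0, "z": 40, "roll": 0}, {"grip": 1, "x": 0, "y": 0, "z": 40, "roll": 0}, {"grip": 1, "x": 0, "y": 0, "z": 40, "roll": 0}, {"grip": 1, "x": 0, "y": 0, "z": 30, "roll": 0}, {"grip": 1, "x": 0, "y": 0, "z": 0, "roll": 0}]}}

```text
clock: 3.02
tcp_pos: [0.5404, -0.1925, 0.1139]
orientation: [-0.005, -0.097, 0.995, 0.004]
wrist_force: [-0.5, 1.4, -0.6]
finger_gap: -0.0
grip_force: 0.0
```

```bash
python3 - <<'E'
from h import *
s=env.get_state(); print(s["tcp_pos"].round(4),s["wrist_force"].round(2))
R=cv2.getRotationMatrix2D((0,0),-11.25,1)[:,:2]; R=np.array([[.9808,-.1951],[.1951,.9808]])
print("cage mm",(R.T@(s["tcp_pos"][:2]-[.5247,-.1116])*1e3).round(1))
a=env.read_camera("top")[200:350,200:400]; b=env.read_camera("wrist")
cv2.imwrite("pics/p1.png",np.hstack([cv2.resize(a,(400,300)),cv2.resize(b,(400,300))])[:,:,::-1])
E
```

```text
[ 0.5404 -0.1925  0.1139] [-0.46  1.42 -0.65]
cage mm [ -0.4 -82.4]
```

View pics/p1.png

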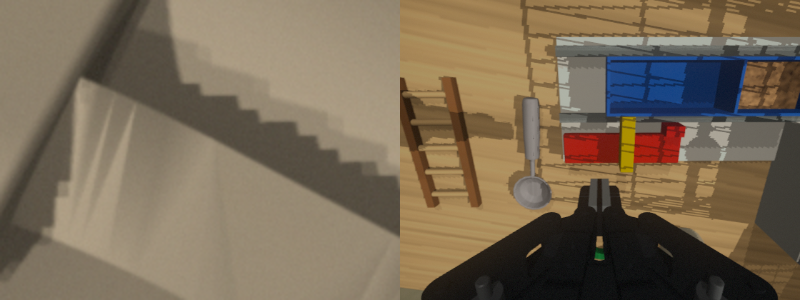

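The wrist picture shows the shut fingertips near (600,185), outside the tab on the +x side in perspective, with the yellow tab at (627,145) and the red bar around it. I'll let the arm settle and read the state.

Request:
{"fn": "servo_tool", "kwargs": {"increments": [{"grip": 1, "x": 0, "y": 0, "z": 0, "roll": 0}, {"grip": 1, "x": 0, "y": 0, "z": 0, "roll": 0}]}}

```text
clock: 3.28
tcp_pos: [0.5472, -0.1959, 0.1241]
orientation: [0.002, -0.097, 0.995, -0.001]
wrist_force: [0.4, -0.1, -0.3]
finger_gap: 0.0001
grip_force: 0.0
```

```bash
python3 - <<'E'
from h import *
s=env.get_state(); print(s["joint_pos"].round(3),s["qvel"].round(3),s["tcp_pos"].round(4))
C=cam("wrist"); im=env.read_camera("wrist"); h=cv2.cvtColor(im,cv2.COLOR_RGB2HSV)
H,S,V=[h[:,:,i].astype(int) for i in range(3)]
R=np.array([[.9808,-.1951],[.1951,.9808]])
for nm,m,z in (("red",((H<6)|(H>174))&(S>190)&(V>90),.026),("yel",(H>20)&(H<33)&(S>180)&(V>100),.052)):
    k,l,st,ce=cv2.connectedComponentsWithStats(m.astype(np.uint8))
    p=np.argwhere(np.isin(l,[i for i in range(1,k) if st[i,4]>60]))[:,::-1].astype(np.float32)
    b=cv2.boxPoints(cv2.minAreaRect(p))
    print(nm,b.round().tolist(),[(R.T@(ray(C,q,z)[:2]-[.5247,-.1116])*1e3).round(1).tolist() for q in b])
print("tip px",proj(C,[s["tcp_pos"]]))
E
```

```text
[-0.482  0.373 -0.137  1.056  0.    -0.676] [ 0.001 -0.005 -0.003 -0.007 -0.001 -0.001] [ 0.5472 -0.1959  0.1241]
red [[236.0, 168.0], [402.0, 168.0], [402.0, 218.0], [236.0, 218.0]] [[-27.2, -121.8], [-26.8, 15.1], [17.5, 21.0], [17.2, -124.1]]
yel [[312.0, 231.0], [316.0, 154.0], [334.0, 155.0], [330.0, 232.0]] [[18.0, -60.2], [-42.8, -59.5], [-42.1, -46.1], [18.8, -45.7]]
tip px [[277.65330366 264.69897059]]
```

Request:
{"fn": "servo_tool", "kwargs": {"increments": [{"grip": 1, "x": 0, "y": -4, "z": 20, "roll": 0}, {"grip": 1, "x": 0, "y": 0, "z": 25, "roll": 0}, {"grip": 1, "x": 0, "y": 0, "z": 22, "roll": 0}, {"grip": 1, "x": 0, "y": 0, "z": 15, "roll": 0}, {"grip": 1, "x": 0, "y": 0, "z": 5, "roll": 0}]}}

```text
clock: 3.75
tcp_pos: [0.5457, -0.1987, 0.0334]
orientation: [-0.0, -0.097, 0.995, 0.0]
wrist_force: [-0.6, 0.0, -0.7]
finger_gap: -0.0
grip_force: 0.0
```

Request:
{"fn": "servo_tool", "kwargs": {"increments": [{"grip": 1, "x": 0, "y": 0, "z": 0, "roll": 0}, {"grip": 1, "x": 0, "y": 0, "z": 0, "roll": 0}]}}

```text
clock: 3.92
tcp_pos: [0.5471, -0.1994, 0.0357]
orientation: [0.001, -0.097, 0.995, -0.001]
wrist_force: [0.4, 0.5, -0.5]
finger_gap: 0.0003
grip_force: 0.0
```

Now press in small steps, from z = 36 mm to about 15 mm.

Request:
{"fn": "servo_tool", "kwargs": {"increments": [{"grip": 1, "x": 0, "y": 0, "z": 6, "roll": 0}, {"grip": 1, "x": 0, "y": 0, "z": 5, "roll": 0}, {"grip": 1, "x": 0, "y": 0, "z": 3, "roll": 0}, {"grip": 1, "x": 0, "y": 0, "z": 2, "roll": 0}, {"grip": 1, "x": 0, "y": 0, "z": 0, "roll": 0}]}}

```text
clock: 4.33
tcp_pos: [0.5473, -0.1995, 0.0188]
orientation: [0.001, -0.097, 0.995, -0.001]
wrist_force: [2.4, -0.7, 3.5]
finger_gap: 0.0
grip_force: 1.9
```

Request:
{"fn": "servo_tool", "kwargs": {"increments": [{"grip": 1, "x": 0, "y": 0, "z": 2, "roll": 0}, {"grip": 1, "x": 0, "y": 0, "z": 2, "roll": 0}, {"grip": 1, "x": 0, "y": 0, "z": 1, "roll": 0}, {"grip": 1, "x": 0, "y": 0, "z": 0, "roll": 0}, {"grip": 1, "x": 0, "y": 0, "z": 0, "roll": 0}]}}

```text
clock: 4.75
tcp_pos: [0.5471, -0.1995, 0.0139]
orientation: [0.001, -0.097, 0.995, -0.001]
wrist_force: [2.3, -1.0, 5.2]
finger_gap: 0.0001
grip_force: 2.9
```

Request:
{"fn": "servo_tool", "kwargs": {"increments": [{"grip": 1, "x": 0, "y": 3, "z": 0, "roll": 0}, {"grip": 1, "x": 0, "y": 4, "z": 0, "roll": 0}, {"grip": 1, "x": 0, "y": 4, "z": 0, "roll": 0}, {"grip": 1, "x": 0, "y": 4, "z": 0, "roll": 0}, {"grip": 1, "x": 0, "y": 4, "z": 0, "roll": 0}]}}

```text
clock: 5.17
tcp_pos: [0.543, -0.1817, 0.014]
orientation: [0.0, -0.096, 0.995, -0.002]
wrist_force: [1.8, -5.2, 6.6]
finger_gap: -0.0002
grip_force: 3.5
```

Request:
{"fn": "servo_tool", "kwargs": {"increments": [{"grip": 1, "x": 0, "y": 4, "z": 0, "roll": 0}, {"grip": 1, "x": 0, "y": 4, "z": 0, "roll": 0}, {"grip": 1, "x": 0, "y": 4, "z": 0, "roll": 0}, {"grip": 1, "x": 0, "y": 4, "z": 0, "roll": 0}, {"grip": 1, "x": 0, "y": 4, "z": 0, "roll": 0}]}}

```text
clock: 5.58
tcp_pos: [0.5393, -0.1622, 0.0141]
orientation: [0.001, -0.096, 0.995, -0.002]
wrist_force: [1.2, -5.9, 5.9]
finger_gap: -0.0001
grip_force: 3.5
```

```bash
cat > tab.py <<'E'
from h import *
s=env.get_state(); C=cam("wrist"); im=env.read_camera("wrist"); h=cv2.cvtColor(im,cv2.COLOR_RGB2HSV)
H,S,V=[h[:,:,i].astype(int) for i in range(3)]
R=np.array([[.9808,-.1951],[.1951,.9808]]); cg=lambda w:(R.T@(w[:2]-[.5247,-.1116])*1e3).round(1).tolist()
m=(H>20)&(H<33)&(S>180)&(V>100); k,l,st,ce=cv2.connectedComponentsWithStats(m.astype(np.uint8))
p=np.argwhere(np.isin(l,[i for i in range(1,k) if st[i,4]>60]))[:,::-1].astype(np.float32)
b=cv2.boxPoints(cv2.minAreaRect(p)); print("tab px",b.round().tolist(),"cage",[cg(ray(C,q,.052)) for q in b])
print("tcp cage",cg(s["tcp_pos"]),s["tcp_pos"][2].round(4),s["wrist_force"].round(1))
import sys; cv2.imwrite(f"pics/{sys.argv[1]}.png",im[:,:,::-1])
E
python3 tab.py w2
```

```text
tab px [[314.0, 303.0], [317.0, 204.0], [353.0, 205.0], [349.0, 305.0]] cage [[0.8, -37.0], [-43.7, -37.2], [-43.2, -23.8], [1.5, -21.8]]
tcp cage [4.5, -52.4] 0.0141 [ 1.2 -5.9  5.9]
```

View pics/w2.png

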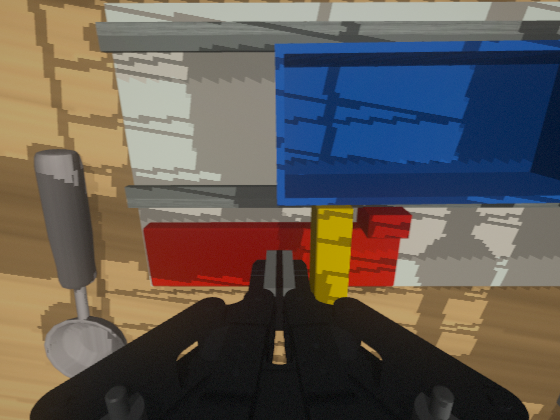

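The tab face has moved with the finger, from −60 to −37 mm; in the picture the tab sits at columns 314–352, short of the post at (385,220). Continuing.

Request:
{"fn": "servo_tool", "kwargs": {"increments": [{"grip": 1, "x": 0, "y": 4, "z": 0, "roll": 0}, {"grip": 1, "x": 0, "y": 4, "z": 0, "roll": 0}, {"grip": 1, "x": 0, "y": 4, "z": 0, "roll": 0}, {"grip": 1, "x": 0, "y": 4, "z": 0, "roll": 0}, {"grip": 1, "x": 0, "y": 4, "z": 0, "roll": 0}]}}

```text
clock: 6.05
tcp_pos: [0.5356, -0.1426, 0.0141]
orientation: [0.001, -0.096, 0.995, -0.002]
wrist_force: [1.2, -5.8, 6.7]
finger_gap: -0.0001
grip_force: 3.6
```

Request:
{"fn": "servo_tool", "kwargs": {"increments": [{"grip": 1, "x": 0, "y": 4, "z": 0, "roll": 0}, {"grip": 1, "x": 0, "y": 4, "z": 0, "roll": 0}, {"grip": 1, "x": 0, "y": 4, "z": 0, "roll": 0}, {"grip": 1, "x": 0, "y": 4, "z": 0, "roll": 0}, {"grip": 1, "x": 0, "y": 4, "z": 0, "roll": 0}]}}

```text
clock: 6.47
tcp_pos: [0.5317, -0.1229, 0.0141]
orientation: [0.001, -0.096, 0.995, -0.002]
wrist_force: [1.4, -5.4, 6.1]
finger_gap: 0.0001
grip_force: 3.7
```

```bash
python3 tab.py w3
```

```text
tab px [[313.0, 303.0], [317.0, 205.0], [351.0, 206.0], [348.0, 305.0]] cage [[1.0, 2.9], [-43.1, 2.6], [-42.6, 15.7], [1.6, 17.7]]
tcp cage [4.7, -12.5] 0.0141 [ 1.4 -5.4  6.1]
```

Request:
{"fn": "servo_tool", "kwargs": {"increments": [{"grip": 1, "x": 0, "y": 3, "z": 0, "roll": 0}, {"grip": 1, "x": 0, "y": 3, "z": 0, "roll": 0}, {"grip": 1, "x": 0, "y": 3, "z": 0, "roll": 0}, {"grip": 1, "x": 0, "y": 2, "z": 0, "roll": 0}, {"grip": 1, "x": 0, "y": 0, "z": 0, "roll": 0}]}}

```text
clock: 6.93
tcp_pos: [0.5295, -0.1118, 0.0141]
orientation: [0.001, -0.097, 0.995, -0.001]
wrist_force: [2.1, -3.2, 6.8]
finger_gap: 0.0
grip_force: 3.8
```

Request:
{"fn": "servo_tool", "kwargs": {"increments": [{"grip": 1, "x": 0, "y": 1, "z": 0, "roll": 0}, {"grip": 1, "x": 0, "y": 0.5, "z": 0, "roll": 0}, {"grip": 1, "x": 0, "y": 0, "z": 0, "roll": 0}]}}

```text
clock: 7.18
tcp_pos: [0.5293, -0.1106, 0.0141]
orientation: [0.001, -0.096, 0.995, -0.002]
wrist_force: [1.8, -4.3, 6.6]
finger_gap: -0.0001
grip_force: 3.8
```

```bash
python3 tab.py w4
```

```text
tab px [[313.0, 303.0], [317.0, 205.0], [352.0, 206.0], [348.0, 305.0]] cage [[1.0, 15.4], [-43.1, 15.2], [-42.6, 28.3], [1.7, 30.2]]
tcp cage [4.7, 0.0] 0.0141 [ 1.8 -4.3  6.6]
```

Request:
{"fn": "servo_tool", "kwargs": {"increments": [{"grip": 1, "x": 0, "y": 1, "z": 0, "roll": 0}, {"grip": 1, "x": 0, "y": 0, "z": 0, "roll": 0}, {"grip": 1, "x": 0, "y": 0, "z": 0, "roll": 0}]}}

```text
clock: 7.48
tcp_pos: [0.5291, -0.1097, 0.014]
orientation: [0.001, -0.096, 0.995, -0.002]
wrist_force: [2.1, -4.7, 7.5]
finger_gap: 0.0002
grip_force: 3.7
```

Request:
{"fn": "servo_tool", "kwargs": {"increments": [{"grip": 1, "x": 0, "y": 1, "z": 0, "roll": 0}, {"grip": 1, "x": 0, "y": 0, "z": 0, "roll": 0}, {"grip": 1, "x": 0, "y": 0, "z": 0, "roll": 0}]}}

```text
clock: 7.73
tcp_pos: [0.5289, -0.1087, 0.014]
orientation: [0.001, -0.096, 0.995, -0.002]
wrist_force: [2.3, -5.0, 6.0]
finger_gap: -0.0002
grip_force: 3.7
```

Request:
{"fn": "servo_tool", "kwargs": {"increments": [{"grip": 1, "x": 0, "y": 1, "z": 0, "roll": 0}, {"grip": 1, "x": 0, "y": 0, "z": 0, "roll": 0}, {"grip": 1, "x": 0, "y": 0, "z": 0, "roll": 0}]}}

```text
clock: 7.98
tcp_pos: [0.5289, -0.1081, 0.0142]
orientation: [0.001, -0.096, 0.995, -0.002]
wrist_force: [1.6, -5.9, 6.5]
finger_gap: -0.0
grip_force: 4.3
```

Request:
{"fn": "servo_tool", "kwargs": {"increments": [{"grip": 1, "x": 0, "y": -3, "z": 0, "roll": 0}, {"grip": 1, "x": 0, "y": -3, "z": 0, "roll": 0}, {"grip": 1, "x": 0, "y": 0, "z": 0, "roll": 0}, {"grip": 1, "x": 0, "y": 0, "z": -5, "roll": 0}, {"grip": 1, "x": 0, "y": 0, "z": -8, "roll": 0}]}}

```text
clock: 8.4
tcp_pos: [0.5276, -0.1109, 0.0256]
orientation: [-0.001, -0.097, 0.995, 0.001]
wrist_force: [1.5, 1.1, 2.2]
finger_gap: 0.0001
grip_force: 0.9
```

Request:
{"fn": "servo_tool", "kwargs": {"increments": [{"grip": 1, "x": 0, "y": 0, "z": -10, "roll": 0}, {"grip": 1, "x": 0, "y": -8, "z": -20, "roll": 0}, {"grip": 1, "x": 0, "y": -10, "z": -30, "roll": 0}, {"grip": 1, "x": 0, "y": -10, "z": -30, "roll": 0}, {"grip": 1, "x": 0, "y": 0, "z": 0, "roll": 0}]}}

```text
clock: 8.82
tcp_pos: [0.5373, -0.1423, 0.1221]
orientation: [0.003, -0.096, 0.995, -0.002]
wrist_force: [1.8, -1.3, 2.0]
finger_gap: 0.0001
grip_force: 0.0
```

Request:
{"fn": "servo_tool", "kwargs": {"increments": [{"grip": 1, "x": 0, "y": 0, "z": 0, "roll": 0}, {"grip": 1, "x": 0, "y": 0, "z": 0, "roll": 0}]}}

```text
clock: 8.98
tcp_pos: [0.5334, -0.1393, 0.1158]
orientation: [-0.001, -0.097, 0.995, 0.0]
wrist_force: [0.6, -0.5, -0.2]
finger_gap: -0.0002
grip_force: 0.0
```

```bash
python3 tab.py w5
```

```text
tab px [[338.0, 239.0], [344.0, 160.0], [362.0, 162.0], [357.0, 241.0]] cage [[18.7, 17.7], [-42.5, 17.6], [-41.6, 30.7], [19.8, 32.1]]
tcp cage [3.1, -28.9] 0.1158 [ 0.6 -0.5 -0.2]
```

View pics/w5.png

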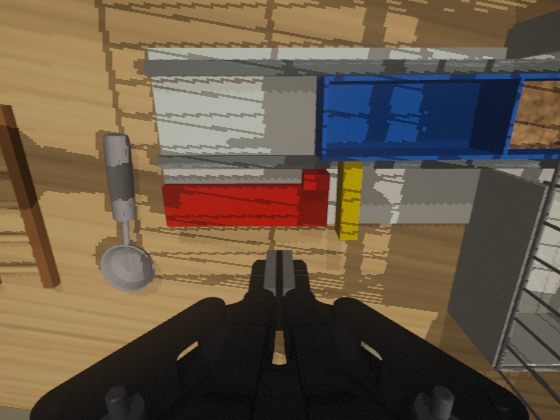

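The picture shows the tab at columns 338–362, clear beyond the post at (315,180), with the post apparently up, the finger free and the spoon and ladder in place. Handing in.

```bash
python3 -c "
from h import *
print(env.get_state()['qvel'].round(3)); print(env.hand_in())"
```

```text
[ 0.005  0.01  -0.009 -0.003  0.001 -0.   ]
the job is handed in; nothing more can be done
None
```

I pressed the catch down, pushed the drawer home and let go, then handed the job in. The last picture put the tab's pushing face about 17 mm past the post's middle; the catch looked sprung back up behind it, though I did not measure its height, and the hand-in gave no verdict.

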